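# Turn a clock plate over in its inspection cradle

### The job

Draw the red-handled keeper pin up out of its bore and park it upright in the orange side notch at the other end of the cradle, its collar resting on the notch. Then turn the clock plate over, like the page of a book, so that it leans flat on the V cradle's other wall with its white dial facing up; lay it down, do not let it topple over. Leave the other things on the bench where they are.

Things in the scene. Friction and masses are not known exactly. Their poses are not given: they have to be found in the camera images.
- cradle: Inspection cradle fixed to the bench, dark green V of two walls. Origin on the bench under the middle of the valley, which runs along y; z up. The plate starts on the wall that rises to +x; the other rises to -x. Low end cheeks, 36 mm high, at y = +-66 to 72 mm. Aluminium block 36 x 36 x 55 mm with the bore at y = +90 mm; orange notch bracket, 55 mm high, at y = -78 to -145 mm.
- valley (a point): Middle of the V's bottom line, 22 mm above the bench over the cradle's origin, axes as the cradle's. From this line each wall's inner face rises 60 mm along its slope, at 55 degrees to the horizontal, to 71 mm above the bench; walls 130 mm long (along y), 8 mm thick.
- bore (a point): Mouth of the vertical round bore (15 mm wide, 48 mm deep) in the aluminium block, 55 mm above the bench. Axes as the cradle's.
- notch (a point): Parking place in the orange side notch, on its top face 55 mm above the bench. The slot is 17 mm wide (along the cradle's x), runs along y from 25 mm inside this point (+y, blind end) to 30 mm outside it (-y, open end), and is open from above and below, 47 mm clear below. Axes as the cradle's.
- pin: Keeper pin standing in the bore, bar in front of the plate. Origin on the shank's axis at the collar's underside; z up. Steel shank 12 mm in diameter, 45 mm long below the origin; collar 28 mm in diameter, 0 to 6 mm; on it a red bar, 6 to 24 mm above the origin, 14 mm wide (pin's x), 85 mm long (pin's y -55 to +30 mm). About 0.09 kg.
- plate: Brass clock plate 90 x 105 x 5 mm, 0.4 kg. Origin at its centre; x to the upper 105 mm edge (12 o'clock), y along that edge, z out of the brass back; the white dial is the -z face. It starts dial down on the cradle's +x wall, lower edge in the valley, upper 32 mm free above the wall. Turned over, its centre is 25 mm to the cradle's -x, 62 mm above the bench.
- amber_bottle: Bystander: amber bottle, 56 mm in diameter, 120 mm high. Origin under its base.
- white_jar: Bystander: white jar with black cap, 52 mm in diameter, 50 mm high. Origin under its base.
- blower: Bystander: teal dust blower standing on its base, 72 mm in diameter, 115 mm high. Origin under its base.
- red_tray: Bystander: red open tray 100 x 130 x 30 mm. Origin under its centre.
- loupe: Bystander: green eye loupe, 40 mm in diameter, 36 mm high. Origin under its base.
- tin: Bystander: flat round steel tin, 60 mm in diameter, 16 mm high. Origin under its base.
- parts_box: Bystander: black open box 60 x 60 x 28 mm. Origin under its centre.
- tweezers: Bystander: tweezers lying flat, 130 mm long (x), 10 mm wide, 10 mm high. Origin under the middle.
Not all that is in view belongs to the job. Leave any pink, turquoise or yellow look-alike of the pin alone.

How it is judged:
On the way, in this order (a step that is already met when the one before it is completed fails the run):
1. The keeper pin is drawn clear of its bore (z of pin in the frame of bore above 0.046 m), for 0.1 s.
2. The keeper pin hangs upright in the side notch, its collar resting on it (x of pin in the frame of notch between -0.006 and 0.006 m and y of pin in the frame of notch between -0.024 and 0.024 m and z of pin in the frame of notch between -0.004 and 0.004 m and angle between pin's own z axis and vertical below 0.15 rad), for 0.2 s.
3. The plate leans on the other wall, dial up (angle between plate's own z axis and vertical between 2.06 and 2.3 rad and x of plate in the frame of cradle between -0.034 and -0.016 m and y of plate in the frame of cradle between -0.02 and 0.02 m and z of plate in the frame of cradle between 0.055 and 0.069 m and angle between the y axis of plate and the y axis of cradle, either way round below 0.12 rad), for 0.2 s.
At the end, for the whole second after the job is handed in: Pin upright (0.15 rad) in the notch, collar within 4 mm of its top, shank within 6 mm across and 24 mm along the slot. Plate at rest on the -x wall, dial up: lean within 0.12 rad, centre within 9 mm across, 20 mm along, 7 mm in height, parallel to the valley within 0.12 rad (all of step 2 and all of step 3 and linear speed of each of plate, pin below 0.02 m/s); the robot touches nothing.
It fails at once if The plate topples or is dropped (turns faster than 5 rad/s) (angular speed of plate above 5 rad/s).
It fails at once if A bystander is moved by more than 20 mm (distance of any of amber_bottle, white_jar, blower, red_tray, loupe, tin, parts_box, tweezers from where it was at the start of the episode above 0.02 m).
It also fails if it takes over 53 s, if anything falls off the work surface, if the arm or the gripper's body presses on something with over 40 N, if the wrist force passes 120 N, or if a joint passes its speed limit or range.

### The arm

A 6-joint arm with a two-finger parallel gripper is mounted at the origin on the work surface. World frame = base frame: x ahead of the robot, y to its left, z up, the work surface at z = 0. Lengths are in m, angles in rad, forces in N, time in s.
With the tool pointing down it reaches from about 0.325 to 0.925 m from the base axis. Payload 3.1 kg.
Tool frame: the origin (TCP) lies at the very end of the fingers, on their centre line; the grasp point (between the pads) lies 19 mm behind it; z points along the fingers, y is the line along which they close (so a half turn about z gives the same grasp; the last joint's range is limited). The gripper opens to 85 mm and grips with 20 to 120 N. Pads are 22 mm wide; open, the fingers measure 114 mm over their backs; the gripper's body (76 mm by 85 mm) begins 54 mm behind the grasp point. The pads swing forward as they close: fully open they stand 13 mm farther back than shut.
Start: joints at [-1.406, 0.217, 1.613, -0, 1.311, -0.112], TCP at [0.171, -0.601, 0.231] pointing down, gripper open.
Joint ranges: [-2.75, 2.75], [-0.78, 2.1], [0.31, 2.55], [-1.13, 4.27], [0.13, 2.63], [-2.58, 2.58]. Speed limits (rad/s): [2.79, 2.79, 3.14, 3.14, 3.14, 3.14].

### API

Orientations are given as a unit quaternion [w, x, y, z].
In Python, from workcell import sense, camera, hand_in, masks_of, place_of gives the robot as it stands.
- The arm moves only by the tool servo_tool, never from a script. Its argument "targets" is a list of rows, each an object of numbers: "dx", "dy", "dz": the shift along the tool's x, y, z normalised to -1 to 1, where 1 is 500 mm; "turn": the turn about the tool's z normalised to -1 to 1, where 1 is 45 degrees; "claw": the opening, from -1 (shut) to 1 (fully open). In form: [{"dx": .., "dy": .., "dz": .., "turn": .., "claw": ..}, ...]. A call has 1 to 10 rows; each row is the pose to reach, as a shift and turn from the pose commanded when the call began, along the tool's axes at that moment; what a row does not reach only later rows make up. A row lasts 1/10 s, in which the tool goes at most 50 mm and 8.59 degrees, less where a joint would pass 70% of its speed; a pose out of reach is approached as far as the arm can. A call with a number of a shift or a turn outside -1 to 1 is refused whole. A call with a gripper value outside its range is refused whole. The fingers move at their own pace and stop on an object; "squeeze" is the grip in N (left out, the last holds). Time passes only in rows, so rows that repeat a pose let the fingers close. It gives the time, the measured TCP pose, the force, the opening and the grip force at its end, in the units of the state.
- sense(): the state, without advancing time (a new reading comes with each control period).
- camera(name): name is "side" or "top"; returns a dict with "frame" (420x560x3 uint8, red, green, blue), "mtx" (3x3 intrinsics, pixels), "dist_coeffs" ([k1, k2, p1, p2, k3] as OpenCV has them; the pictures are not rectified), "rvec" (rotation vector, rad) and "tvec" (3), from world to camera coordinates, as OpenCV has them. Camera axes: x right, y down, z forward; pixel columns grow to the right and rows downward; lengths in m; the calibration is good to about 2 mm. A picture is of the moment at which its call begins. There is no depth.
- hand_in(): hands the job in; it is judged then, once.
Trained networks look in a picture, given as the dict that the camera call returned (one of the last four; its "shot" number tells which), for a name from the list of things; names that differ only in an ending like _2 or _b are one class to them, and where a whole thing is asked for, a point or a joint stands for the part that bears it (a point fixed in the world has none). Each returns a list of dicts, best first, with "confidence" (0 to 1); they miss things now and then, are a little off and sometimes report something else, mostly with a low value. They report only what shows in the picture. A call takes as long as a camera call. They do not tell look-alikes from the thing itself.
- masks_of(thing, picture): "pixels" (420x560 bool, what is visible of it) and "bbox" ([centre column, centre row, width, height] in pixels, round what is visible of it).
- place_of(thing, picture): "xy" ([column, row] in pixels: a listed point, or the origin of a listed thing).
The state is a dict: "t": time; "joint_positions": joint angles; "qvel": joint speeds; "tau": joint torques, N m; "ee_pos": TCP position; "orientation": TCP orientation; "force": force on the tool from outside, world axes, zero at the start; "ft_torque": the same for the moment, N m; "width": opening from 0.0 (shut) to 1.0 (fully open); "grip_force": force on a finger pad.
Only numpy, scipy, OpenCV 4.12 (cv2) and the standard library are available. Lean on these libraries where they do the work, as an engineer would, in place of code of your own. Each camera call takes 0.05 s, during which the arm holds its last target. There are 200 camera calls.

## Working session

There is one attempt and no reset: what is moved stays moved. The work goes in short steps, Python scripts to look and compute and a tool call to move; the robot and the scene stay as the last step left them, time stands still between calls to the robot, and variables do not carry over. Pictures are saved under pics/ and viewed, at most 10 in all, crops included, and the job is handed in when it is done.

Besides the shell and the picture viewer there is one more tool, called after "Emit:" as name(argument=value, ...), one argument or row to a line, values as JSON. servo_tool: Moves the arm, as the interface text tells. Its arguments: {"type":"object","properties":{"targets":{"type":"array","items":{"type":"object","properties":{"dx":{"type":"number","minimum":-1,"maximum":1},"dy":{"type":"number","minimum":-1,"maximum":1},"dz":{"type":"number","minimum":-1,"maximum":1},"turn":{"type":"number","minimum":-1,"maximum":1},"claw":{"type":"number"}}}},"squeeze":{"type":"number"}},"required":["targets"]}

```bash
mkdir -p pics
cat > h.py <<'E'
import numpy as np, cv2
from workcell import sense, camera, hand_in, masks_of, place_of
def save(p,n): cv2.imwrite('pics/'+n+'.png', cv2.cvtColor(p['frame'],cv2.COLOR_RGB2BGR))
def cam(p):
    R=cv2.Rodrigues(np.array(p['rvec'],float))[0]; t=np.array(p['tvec'],float).ravel(); return R,t
def ray(p,uv):
    R,t=cam(p); n=cv2.undistortPoints(np.array([[uv]],float),np.array(p['mtx']),np.array(p['dist_coeffs'])).ravel()
    return -R.T@t, R.T@np.array([n[0],n[1],1.])
def at_z(p,uv,z):
    c,d=ray(p,uv); return c+d*(z-c[2])/d[2]
def tri(ps,uvs):
    A=np.zeros((3,3));b=np.zeros(3)
    for p,uv in zip(ps,uvs):
        c,d=ray(p,uv);d/=np.linalg.norm(d);M=np.eye(3)-np.outer(d,d);A+=M;b+=M@c
    return np.linalg.solve(A,b)
def proj(p,X):
    return cv2.projectPoints(np.array(X,float).reshape(-1,1,3),np.array(p['rvec'],float),np.array(p['tvec'],float),np.array(p['mtx']),np.array(p['dist_coeffs']))[0].reshape(-1,2)
E
python3 - <<'E'
from h import *
s=camera('side');t=camera('top');save(s,'s0');save(t,'t0')
np.set_printoptions(precision=3,suppress=True)
for n,z in dict(cradle=0,valley=.022,bore=.055,notch=.055,pin=.055,plate=.062,amber_bottle=0,white_jar=0,blower=0,red_tray=0,loupe=0,tin=0,parts_box=0,tweezers=0).items():
    for nm,p in (('s',s),('t',t)):
        for r in place_of(n,p)[:4]: print(n,nm,round(r['confidence'],2),np.array(r['xy']),at_z(p,r['xy'],z))
print(sense())
for p in (s,t): print(-cam(p)[0].T@cam(p)[1])
E
```

```text
cradle s 0.77 [255.6 247.6] [0.576 0.03  0.   ]
cradle t 0.95 [257.6 208.5] [0.577 0.021 0.   ]
valley s 0.62 [256.6 241. ] [0.575 0.027 0.022]
valley t 0.65 [254.7 209.2] [0.574 0.028 0.022]
valley t 0.24 [258.  207.6] [0.578 0.019 0.022]
bore s 0.98 [222.7 250.6] [0.584 0.122 0.055]
bore t 0.74 [220.1 204.9] [0.583 0.12  0.055]
bore t 0.22 [296.9 215.8] [ 0.553 -0.089  0.055]
notch s 0.94 [293.4 218.3] [ 0.548 -0.071  0.055]
notch t 0.61 [294.7 214.4] [ 0.557 -0.083  0.055]
pin s 0.98 [186.7 303.4] [0.522 0.266 0.055]
pin s 0.79 [353.6 234.5] [ 0.412 -0.139  0.055]
pin s 0.72 [224.  246.8] [0.591 0.113 0.055]
pin s 0.57 [302.2 273.1] [0.414 0.034 0.055]
pin t 0.83 [259.8 258.3] [0.438 0.011 0.055]
pin t 0.72 [219.6 201.7] [0.591 0.122 0.055]
pin t 0.65 [177.2 220.1] [0.541 0.238 0.055]
pin t 0.59 [332.1 258.1] [ 0.439 -0.183  0.055]
plate s 0.64 [249.7 225. ] [0.598 0.028 0.062]
plate s 0.23 [380.  201.6] [ 0.436 -0.27   0.062]
plate t 0.62 [253.9 202. ] [0.59  0.027 0.062]
amber_bottle s 0.63 [112.3 329.7] [0.609 0.405 0.   ]
amber_bottle s 0.51 [322.8 156.8] [ 0.71 -0.36  0.  ]
w
[... 756 characters left out ...]
ers s 0.64 [382.6 202.3] [ 0.462 -0.334  0.   ]
tweezers t 0.46 [254.4 209.4] [0.575 0.03  0.   ]
tweezers t 0.44 [387.8 242.3] [ 0.482 -0.346  0.   ]
tweezers t 0.33 [297.6 215.3] [ 0.558 -0.092  0.   ]
{'t': 1.5, 'joint_positions': array([-1.406,  0.217,  1.613, -0.   ,  1.311, -0.112]), 'qvel': array([ 0.   , -0.001, -0.001, -0.001,  0.001, -0.002]), 'tau': array([  0.   , -39.688, -30.424,  -0.   ,   0.001,  -0.   ]), 'ee_pos': array([ 0.171, -0.601,  0.231]), 'orientation': array([-0.   ,  0.99 ,  0.138, -0.   ]), 'force': array([0.235, 0.661, 0.282]), 'ft_torque': array([-0.045, -0.019,  0.01 ]), 'grip_force': 0.0, 'width': 1.0043770214874201}
[0.013 0.497 0.853]
[ 0.47  -0.056  1.289]
```

Run:
```python
import cv2,numpy as np
t=cv2.imread('pics/t0.png');s=cv2.imread('pics/s0.png')
a=cv2.resize(t[150:290,160:360],(800,560),interpolation=cv2.INTER_CUBIC)
b=cv2.resize(s[180:330,150:350],(800,600),interpolation=cv2.INTER_CUBIC)
cv2.imwrite('pics/t0c.png',a);cv2.imwrite('pics/s0c.png',b)
```

```text
(no output)
```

View pics/t0.png

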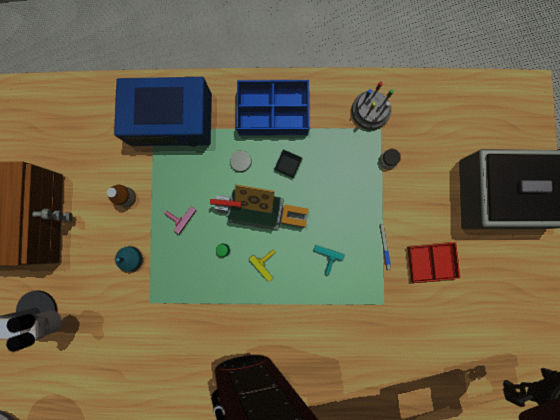

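View pics/t0c.png

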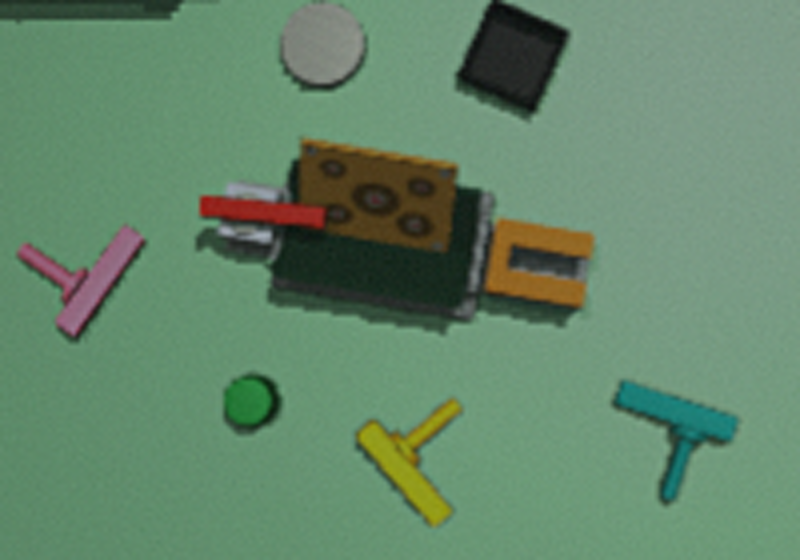

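View pics/s0c.png

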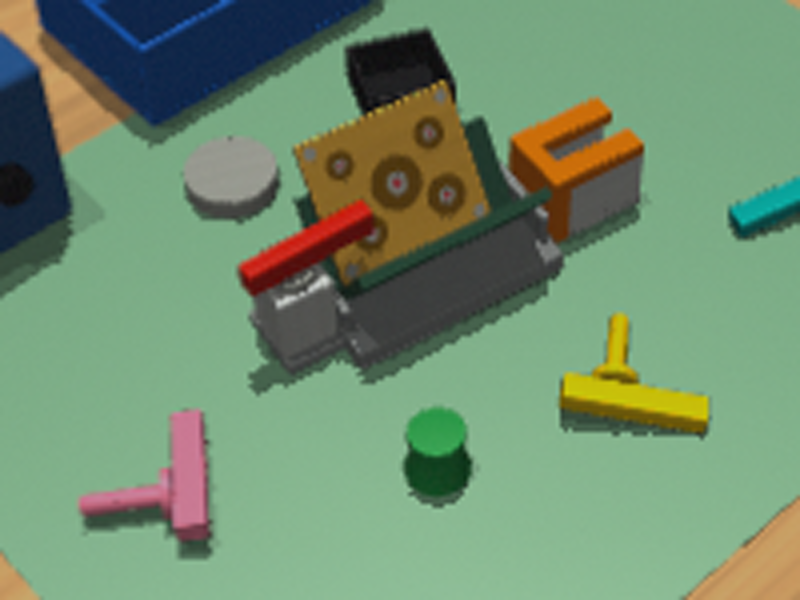

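The red pin is at top pixel (220,202), standing in the aluminium block. The pink (180,218), yellow (262,262) and turquoise (330,257) pins lie on the mat and are look-alikes, so I choose the red one. Next I'll refine the cradle pose with orthophotos.

```bash
cat >> h.py <<'E'
def ortho(p,z,o,yaw,half=(.16,.16),res=.0005):
    # rows: cradle +x up ; cols: cradle y decreasing to the right
    xs=np.arange(half[0],-half[0],-res); ys=np.arange(half[1],-half[1],-res)
    Y,X=np.meshgrid(ys,xs); c,s=np.cos(yaw),np.sin(yaw)
    P=np.stack([o[0]+c*X-s*Y,o[1]+s*X+c*Y,np.full_like(X,z)],-1)
    uv=proj(p,P.reshape(-1,3)).reshape(X.shape+(2,)).astype(np.float32)
    return cv2.remap(cv2.cvtColor(p['frame'],cv2.COLOR_RGB2BGR),uv[...,0],uv[...,1],cv2.INTER_CUBIC)
E
python3 - <<'E'
from h import *
import pickle
s=camera('side');t=camera('top'); pickle.dump((s,t),open('st.pkl','wb'))
yaw=-.13; o=np.array([.5835,.1205])-.09*np.array([-np.sin(yaw),np.cos(yaw)])
print(o)
rows=[]
for p,z in ((t,.055),(s,.055),(t,.079)):
    im=ortho(p,z,o,yaw,(.045,.175)); 
    for y in (.09,-.115):
        c=int((.175-y)/.0005); r=90; cv2.line(im,(c-8,r),(c+8,r),(255,0,255),1);cv2.line(im,(c,r-8),(c,r+8),(255,0,255),1)
    rows.append(im)
cv2.imwrite('pics/o1.png',np.vstack(rows))
# bar orientation from red
for p,n in ((t,'t'),(s,'s')):
    im=ortho(p,.079,o,yaw,(.05,.2),.00025).astype(int)
    m=((im[...,2]>110)&(im[...,1]<60)&(im[...,0]<60)).astype(np.uint8)
    k,l,st,ce=cv2.connectedComponentsWithStats(m); 
    for i in range(1,k):
        if st[i,4]>2000:
            pt=np.argwhere(l==i)[:,::-1].astype(np.float32);r=cv2.minAreaRect(pt);mu,ev=cv2.PCACompute(pt,None)
            print(n,'cradle xy',.05-r[0][1]*.00025,.2-r[0][0]*.00025,np.array(r[1])*.25,r[2],'ev',ev[0])
# orange
for p,n in ((t,'t'),(s,'s')):
    im=ortho(p,.055,o,yaw,(.045,.175),.00025).astype(float)
    og=im[...,2]-im[...,0]
    for y in (-.080,-.085,-.095,-.105,-.115,-.125,-.135,-.14):
        c=int((.175-y)/.00025); pr=og[:,c-8:c+8].mean(1); x=.045-np.arange(len(pr))*.00025
        h=pr.max()/2; cr=[round(1000*x[i],1) for i in range(len(pr)-1) if (pr[i]-h)*(pr[i+1]-h)<0]; print(n,y,round(pr.max()),cr)
E
```

```text
[0.57183293 0.03125943]
t cradle xy 0.006181068420410156 0.07367363739013671 [13.63817978 82.68644714] 88.3423843383789 ev [ 0.99944943 -0.03317802]
s cradle xy 0.006234931945800784 0.07714703369140626 [16.02827454 85.19193268] 88.12212371826172 ev [ 0.9987335 -0.0503127]
t -0.08 43 [np.float64(6.0), np.float64(-25.8)]
t -0.085 120 [np.float64(23.7), np.float64(-26.0)]
t -0.095 116 [np.float64(24.0), np.float64(6.7), np.float64(-8.8), np.float64(-26.3)]
t -0.105 120 [np.float64(23.2), np.float64(7.0), np.float64(-10.0), np.float64(-26.3)]
t -0.115 120 [np.float64(22.5), np.float64(6.7), np.float64(-10.8), np.float64(-27.0)]
t -0.125 117 [np.float64(22.8), np.float64(6.5), np.float64(-10.5), np.float64(-27.2)]
t -0.135 119 [np.float64(22.0), np.float64(5.7), np.float64(-11.3), np.float64(-27.7)]
t -0.14 116 [np.float64(22.0), np.float64(5.7), np.float64(-11.0), np.float64(-28.0)]
s -0.08 169 [np.float64(23.5), np.float64(-28.2)]
s -0.085 198 [np.float64(25.2), np.float64(-26.5)]
s -0.095 197 [np.float64(25.0), np.float64(6.0), np.float64(-8.2), np.float64(-27.0)]
s -0.105 198 [np.float64(23.7), np.float64(6.2), np.float64(-8.2), np.float64(-27.0)]
s -0.115 197 [np.float64(23.7), np.float64(4.7), np.float64(-9.3), np.float64(-28.7)]
s -0.125 196 [np.float64(23.7), np.float64(4.7), np.float64(-10.3), np.float64(-28.5)]
s -0.135 198 [np.float64(23.5), np.float64(4.2), np.float64(-10.8), np.float64(-29.2)]
s -0.14 200 [np.float64(23.0), np.float64(4.2), np.float64(-10.8), np.float64(-29.5)]
```

View pics/o1.png

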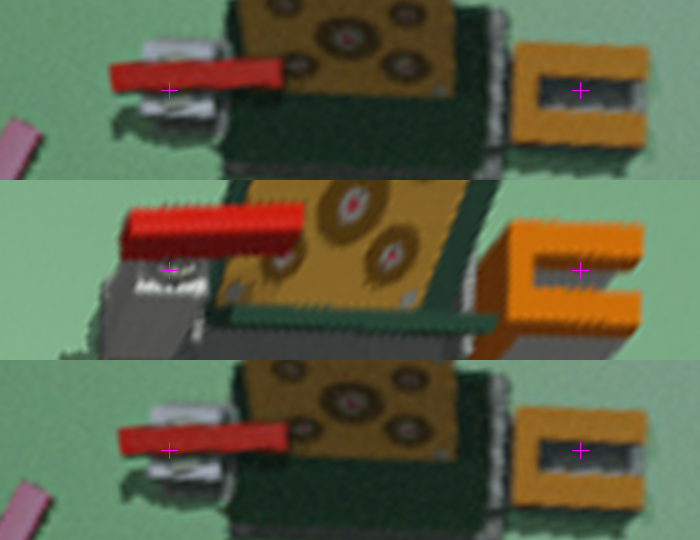

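The orthophoto shows the bar at (110–285, 75), about 0.035 rad off my trial frame. The orange slot's centre line is about 2 mm below the cross at (580,90).

From these I get:
- pin at about (0.589, 0.118), yaw -0.095
- notch at about (0.554, -0.085)
- cradle yaw -0.169, with its origin at (0.574, 0.029)

The pin-to-notch distance comes out at 205.6 mm against the 205 mm given, which agrees.

Emit:
servo_tool(
  targets=[
    {"dx": 0.6, "dy": -0.58, "turn": -0.76, "claw": -0.3},
    {"dx": 0.6, "dy": -0.58, "turn": -0.76, "claw": -0.3},
    {"dx": 0.6, "dy": -0.58, "turn": -0.76, "claw": -0.3},
    {"dx": 0.6, "dy": -0.58, "turn": -0.76, "claw": -0.3},
    {"dx": 0.6, "dy": -0.58, "turn": -0.76, "claw": -0.3},
    {"dx": 0.6, "dy": -0.58, "turn": -0.76, "claw": -0.3},
    {"dx": 0.6, "dy": -0.58, "turn": -0.76, "claw": -0.3},
    {"dx": 0.6, "dy": -0.58, "turn": -0.76, "claw": -0.3},
    {"dx": 0.6, "dy": -0.58, "turn": -0.76, "claw": -0.3},
    {"dx": 0.6, "dy": -0.58, "turn": -0.76, "claw": -0.3},
  ],
)

```text
schema error: expected keys dx, dy, dz, turn, claw
```

```bash
cat >> h.py <<'E'
from scipy.spatial.transform import Rotation as Ro
np.set_printoptions(precision=4,suppress=True)
def go(x,y,z,yyaw,show=True):
    "normalised tool shift to world x,y,z with tool y axis at world angle yyaw (mod pi)"
    s=sense(); q=s['orientation']; R=Ro.from_quat([q[1],q[2],q[3],q[0]]).as_matrix()
    d=R.T@(np.array([x,y,z])-s['ee_pos'])/.5
    a=np.arctan2(R[1,1],R[0,1]); e=(yyaw-a+np.pi/2)%np.pi-np.pi/2
    print('t',s['t'],'pos',s['ee_pos'],'yyaw',a,'F',s['force'],'w',s['width'],'g',s['grip_force'],'\n d',d,'turn',-e/(np.pi/4))
E
python3 -c "
from h import *
go(.589,.118,.231,-.095)"
```

```text
t 1.6 pos [ 0.1708 -0.6012  0.2313] yyaw -1.2940619846020194 F [-0.1661  0.5055  0.4828] w 1.002111428438436 g 0.0 
 d [ 1.1975 -1.1552  0.0007] turn -1.526693135383916
```

Emit:
servo_tool(
  targets=[
    {"dx": 0.6, "dy": -0.58, "dz": 0, "turn": -0.76, "claw": -0.3},
    {"dx": 0.6, "dy": -0.58, "dz": 0, "turn": -0.76, "claw": -0.3},
    {"dx": 0.6, "dy": -0.58, "dz": 0, "turn": -0.76, "claw": -0.3},
    {"dx": 0.6, "dy": -0.58, "dz": 0, "turn": -0.76, "claw": -0.3},
    {"dx": 0.6, "dy": -0.58, "dz": 0, "turn": -0.76, "claw": -0.3},
    {"dx": 0.6, "dy": -0.58, "dz": 0, "turn": -0.76, "claw": -0.3},
    {"dx": 0.6, "dy": -0.58, "dz": 0, "turn": -0.76, "claw": -0.3},
    {"dx": 0.6, "dy": -0.58, "dz": 0, "turn": -0.76, "claw": -0.3},
    {"dx": 0.6, "dy": -0.58, "dz": 0, "turn": -0.76, "claw": -0.3},
    {"dx": 0.6, "dy": -0.58, "dz": 0, "turn": -0.76, "claw": -0.3},
  ],
)

```text
t: 2.6
ee_pos: [0.3812, -0.2381, 0.2315]
orientation: [0.0, 0.905, 0.425, 0.0]
force: [-0.4, 0.1, 0.0]
width: 0.349
grip_force: 0.0
```

```bash
python3 -c "
from h import *
go(.589,.118,.150,-.095)"
```

```text
t 2.6 pos [ 0.3812 -0.2381  0.2315] yyaw -0.6925529034653667 F [-0.4417  0.1407  0.0413] w 0.3489203680673584 g 0.0 
 d [ 0.8134 -0.1349  0.1634] turn -0.7608279867634183
```

Emit:
servo_tool(
  targets=[
    {"dx": 0.813, "dy": -0.135, "dz": 0, "turn": -0.76, "claw": -0.3},
    {"dx": 0.813, "dy": -0.135, "dz": 0, "turn": -0.76, "claw": -0.3},
    {"dx": 0.813, "dy": -0.135, "dz": 0, "turn": -0.76, "claw": -0.3},
    {"dx": 0.813, "dy": -0.135, "dz": 0, "turn": -0.76, "claw": -0.3},
    {"dx": 0.813, "dy": -0.135, "dz": 0, "turn": -0.76, "claw": -0.3},
    {"dx": 0.813, "dy": -0.135, "dz": 0, "turn": -0.76, "claw": -0.3},
    {"dx": 0.813, "dy": -0.135, "dz": 0, "turn": -0.76, "claw": -0.3},
    {"dx": 0.813, "dy": -0.135, "dz": 0.1, "turn": -0.76, "claw": -0.3},
    {"dx": 0.813, "dy": -0.135, "dz": 0.16, "turn": -0.76, "claw": -0.3},
    {"dx": 0.813, "dy": -0.135, "dz": 0.16, "turn": -0.76, "claw": -0.3},
  ],
)

```text
t: 3.6
ee_pos: [0.5856, 0.1153, 0.144]
orientation: [-0.004, 0.741, 0.672, -0.005]
force: [-2.5, -1.1, -1.1]
width: 0.348
grip_force: 0.0
```

```bash
python3 -c "
from h import *
go(.589,.118,.063,-.095)"
```

```text
t 3.6 pos [0.5856 0.1153 0.144 ] yyaw -0.09823579056122317 F [-2.4762 -1.1354 -1.0629] w 0.3484091839621364 g 0.0 
 d [0.0063 0.0082 0.1618] turn -0.004119936501030229
```

Emit:
servo_tool(
  targets=[
    {"dx": 0, "dy": 0, "dz": 0, "turn": 0, "claw": -0.3},
    {"dx": 0, "dy": 0, "dz": 0.07, "turn": 0, "claw": -0.3},
    {"dx": 0, "dy": 0, "dz": 0.12, "turn": 0, "claw": -0.3},
    {"dx": 0, "dy": 0, "dz": 0.12, "turn": 0, "claw": -0.3},
    {"dx": 0, "dy": 0, "dz": 0.12, "turn": 0, "claw": -0.3},
  ],
)

```text
t: 4.1
ee_pos: [0.5906, 0.1133, 0.0937]
orientation: [0.001, 0.742, 0.67, 0.001]
force: [0.5, 0.0, 1.1]
width: 0.35
grip_force: 0.0
```

Run:
```python
from h import *
go(.589,.118,.063,-.095)
s=camera('side');t=camera('top')
a=cv2.resize(t['frame'][180:230,200:270],(560,400),interpolation=cv2.INTER_CUBIC);b=cv2.resize(s['frame'][190:290,180:280],(400,400),interpolation=cv2.INTER_CUBIC)
cv2.imwrite('pics/d1.png',cv2.cvtColor(cv2.resize(np.hstack([a,b]),(800,333)),cv2.COLOR_RGB2BGR))
```

```text
t 4.1 pos [0.5906 0.1133 0.0937] yyaw -0.10189143522062578 F [0.467  0.0344 1.0804] w 0.34975382179273384 g 0.0 
 d [ 0.0089 -0.0044  0.0613] turn -0.008774447842881384
```

View pics/d1.png

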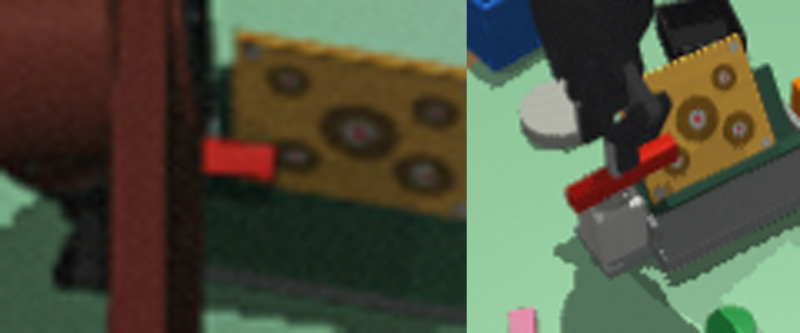

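The crop shows the fingers straddling the red bar, near (640,150). I'll correct y slightly, then lower and close.

Emit:
servo_tool(
  targets=[
    {"dx": 0.009, "dy": -0.004, "dz": 0.03, "turn": 0, "claw": -0.3},
    {"dx": 0.009, "dy": -0.004, "dz": 0.06, "turn": 0, "claw": -0.3},
    {"dx": 0.009, "dy": -0.004, "dz": 0.06, "turn": 0, "claw": -0.3},
    {"dx": 0.009, "dy": -0.004, "dz": 0.06, "turn": 0, "claw": -0.3},
  ],
  squeeze=60,
)

```text
t: 4.6
ee_pos: [0.5869, 0.1195, 0.0602]
orientation: [-0.001, 0.742, 0.671, -0.001]
force: [-0.5, 0.7, -0.8]
width: 0.349
grip_force: 0.0
```

Emit:
servo_tool(
  targets=[
    {"dx": 0, "dy": 0, "dz": -0.007, "turn": 0, "claw": -0.3},
    {"dx": 0, "dy": 0, "dz": -0.007, "turn": 0, "claw": -0.6},
    {"dx": 0, "dy": 0, "dz": -0.007, "turn": 0, "claw": -0.9},
    {"dx": 0, "dy": 0, "dz": -0.007, "turn": 0, "claw": -0.9},
    {"dx": 0, "dy": 0, "dz": -0.007, "turn": 0, "claw": -0.9},
  ],
)

```text
t: 5.1
ee_pos: [0.5886, 0.1195, 0.0658]
orientation: [0.0, 0.742, 0.671, 0.001]
force: [0.1, 1.1, 4.5]
width: 0.14
grip_force: 61.8
```

```bash
python3 -c "
from h import *
go(.589,.118,.063,-.095)"
```

```text
t 5.1 pos [0.5886 0.1195 0.0658] yyaw -0.10021337821919822 F [0.1264 1.0942 4.5129] w 0.13986868005070968 g 61.82394862174988 
 d [-0.003   0.0011  0.0055] turn -0.006637879310344278
```

Emit:
servo_tool(
  targets=[
    {"dx": 0, "dy": 0, "dz": -0.03, "turn": 0, "claw": -0.9},
    {"dx": 0, "dy": 0, "dz": -0.06, "turn": 0, "claw": -0.9},
    {"dx": 0, "dy": 0, "dz": -0.09, "turn": 0, "claw": -0.9},
    {"dx": 0, "dy": 0, "dz": -0.12, "turn": 0, "claw": -0.9},
    {"dx": 0, "dy": 0, "dz": -0.15, "turn": 0, "claw": -0.9},
    {"dx": 0, "dy": 0, "dz": -0.15, "turn": 0, "claw": -0.9},
    {"dx": 0, "dy": 0, "dz": -0.15, "turn": 0, "claw": -0.9},
  ],
)

```text
t: 5.8
ee_pos: [0.588, 0.1194, 0.1405]
orientation: [0.0, 0.742, 0.671, 0.0]
force: [0.2, 0.6, -1.5]
width: 0.143
grip_force: 61.2
```

Run:
```python
from h import *
go(.5886-.0345,.1195-.2021,.14,-.169)
s=camera('side');t=camera('top')
save(s,'s2')
for n,p in (('s',s),('t',t)):
  for r in place_of('pin',p): print(n,r, at_z(p,r['xy'],.055+.075))
```

```text
t 5.8 pos [0.588  0.1194 0.1405] yyaw -0.10022201908935803 F [ 0.1839  0.5857 -1.4824] w 0.1433151560334029 g 61.241068840026855 
 d [-0.4087 -0.027   0.001 ] turn 0.08757084510246942
s {'xy': [188.7, 301.5], 'confidence': 0.92} [0.475  0.2825 0.13  ]
s {'xy': [222.1, 227.2], 'confidence': 0.74} [0.5835 0.1167 0.13  ]
s {'xy': [356.2, 235.8], 'confidence': 0.71} [ 0.368  -0.0801  0.13  ]
s {'xy': [305.9, 272.1], 'confidence': 0.66} [0.3734 0.07   0.13  ]
s {'xy': [418.7, 189.0], 'confidence': 0.25} [ 0.3629 -0.3095  0.13  ]
t {'xy': [262.0, 256.7], 'confidence': 0.84} [0.4442 0.0014 0.13  ]
t {'xy': [333.2, 260.5], 'confidence': 0.68} [ 0.4352 -0.1784  0.13  ]
t {'xy': [176.1, 223.5], 'confidence': 0.55} [0.5278 0.2223 0.13  ]
t {'xy': [216.4, 200.7], 'confidence': 0.39} [0.5866 0.1191 0.13  ]
t {'xy': [385.1, 243.3], 'confidence': 0.18} [ 0.4785 -0.31    0.13  ]
```

Emit:
servo_tool(
  targets=[
    {"dx": -0.08, "dy": -0.0053, "dz": 0, "turn": 0, "claw": -0.9},
    {"dx": -0.16, "dy": -0.0106, "dz": 0, "turn": 0, "claw": -0.9},
    {"dx": -0.24, "dy": -0.016, "dz": 0, "turn": 0, "claw": -0.9},
    {"dx": -0.32, "dy": -0.021, "dz": 0, "turn": 0, "claw": -0.9},
    {"dx": -0.37, "dy": -0.024, "dz": 0, "turn": 0, "claw": -0.9},
    {"dx": -0.409, "dy": -0.0266, "dz": 0, "turn": 0, "claw": -0.9},
    {"dx": -0.409, "dy": -0.0266, "dz": 0, "turn": 0, "claw": -0.9},
    {"dx": -0.409, "dy": -0.0266, "dz": 0, "turn": 0, "claw": -0.9},
    {"dx": -0.409, "dy": -0.0266, "dz": 0, "turn": 0, "claw": -0.9},
  ],
)

```text
t: 6.9
ee_pos: [0.554, -0.0818, 0.1393]
orientation: [-0.001, 0.741, 0.671, -0.0]
force: [0.0, -0.1, -0.4]
width: 0.142
grip_force: 61.2
```

Emit:
servo_tool(
  targets=[
    {"dx": 0, "dy": 0, "dz": 0.03, "turn": 0, "claw": -0.9},
    {"dx": 0, "dy": 0, "dz": 0.05, "turn": 0, "claw": -0.9},
    {"dx": 0, "dy": 0, "dz": 0.05, "turn": 0, "claw": -0.9},
    {"dx": 0, "dy": 0, "dz": 0.05, "turn": 0, "claw": -0.9},
  ],
)

```text
t: 7.3
ee_pos: [0.5534, -0.0821, 0.1136]
orientation: [-0.001, 0.741, 0.671, -0.001]
force: [-0.0, -0.7, -1.2]
width: 0.143
grip_force: 61.2
```

Run:
```python
from h import *
go(.5543,-.083,.063,-.1)
s=camera('side');t=camera('top')
for n,p in (('s',s),('t',t)):
  for r in place_of('pin',p): print(n,r, at_z(p,r['xy'],.055+.05))
a=cv2.resize(s['frame'][160:280,240:360],(480,480),interpolation=cv2.INTER_CUBIC);b=cv2.resize(t['frame'][180:260,260:340],(320,320),interpolation=cv2.INTER_CUBIC)
b=np.vstack([b,np.zeros((160,320,3),np.uint8)])
cv2.imwrite('pics/n1.png',cv2.cvtColor(np.hstack([a,b]),cv2.COLOR_RGB2BGR))
```

```text
t 7.3 pos [ 0.5534 -0.0821  0.1136] yyaw -0.09955541403378074 F [-0.0332 -0.651  -1.2149] w 0.14345414305208373 g 61.22389554977417 
 d [-0.0016  0.0023  0.1012] turn 0.0005660644332245933
s {'xy': [303.8, 274.7], 'confidence': 0.92} [0.3842 0.0632 0.105 ]
s {'xy': [356.5, 230.3], 'confidence': 0.92} [ 0.3906 -0.1136  0.105 ]
s {'xy': [188.4, 302.5], 'confidence': 0.73} [0.4894 0.2768 0.105 ]
s {'xy': [293.7, 199.6], 'confidence': 0.53} [ 0.5585 -0.0797  0.105 ]
t {'xy': [174.7, 220.0], 'confidence': 0.82} [0.5382 0.2323 0.105 ]
t {'xy': [330.7, 261.9], 'confidence': 0.5} [ 0.4308 -0.1745  0.105 ]
```

View pics/n1.png

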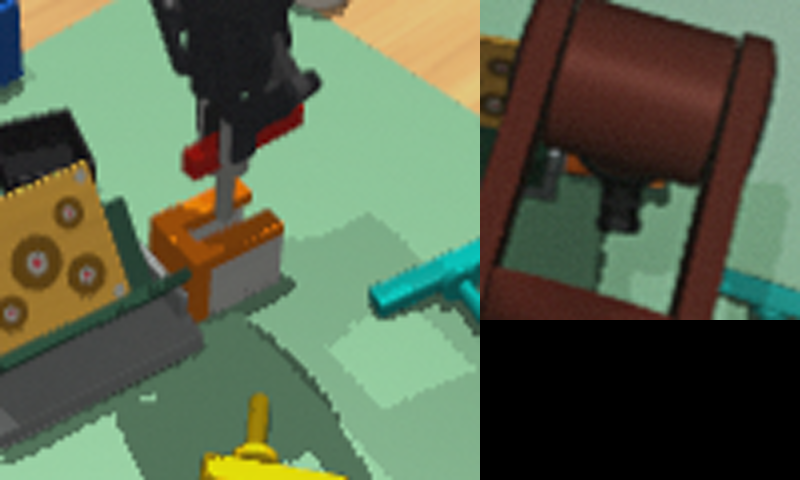

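The crop shows the shank tip at (228,222), over the middle of the orange slot and just above it. I'll lower it and watch the force.

Emit:
servo_tool(
  targets=[
    {"dx": -0.002, "dy": 0.002, "dz": 0.01, "turn": 0, "claw": -0.9},
    {"dx": -0.002, "dy": 0.002, "dz": 0.02, "turn": 0, "claw": -0.9},
    {"dx": -0.002, "dy": 0.002, "dz": 0.03, "turn": 0, "claw": -0.9},
    {"dx": -0.002, "dy": 0.002, "dz": 0.03, "turn": 0, "claw": -0.9},
  ],
)

```text
t: 7.9
ee_pos: [0.554, -0.0836, 0.0985]
orientation: [-0.001, 0.742, 0.671, -0.001]
force: [-0.7, 0.4, -1.1]
width: 0.147
grip_force: 61.2
```

Emit:
servo_tool(
  targets=[
    {"dx": 0, "dy": 0, "dz": 0.02, "turn": 0, "claw": -0.9},
    {"dx": 0, "dy": 0, "dz": 0.04, "turn": 0, "claw": -0.9},
    {"dx": 0, "dy": 0, "dz": 0.055, "turn": 0, "claw": -0.9},
    {"dx": 0, "dy": 0, "dz": 0.062, "turn": 0, "claw": -0.9},
    {"dx": 0, "dy": 0, "dz": 0.064, "turn": 0, "claw": -0.9},
    {"dx": 0, "dy": 0, "dz": 0.064, "turn": 0, "claw": -0.9},
  ],
)

```text
t: 8.5
ee_pos: [0.555, -0.0838, 0.0676]
orientation: [-0.0, 0.742, 0.671, -0.0]
force: [-0.5, 0.3, -1.1]
width: 0.149
grip_force: 61.2
```

Emit:
servo_tool(
  targets=[
    {"dx": 0, "dy": 0, "dz": 0.003, "turn": 0, "claw": -0.9},
    {"dx": 0, "dy": 0, "dz": 0.005, "turn": 0, "claw": -0.9},
    {"dx": 0, "dy": 0, "dz": 0.005, "turn": 0, "claw": -0.9},
  ],
)

```text
t: 8.8
ee_pos: [0.5555, -0.0839, 0.0658]
orientation: [0.0, 0.742, 0.671, 0.0]
force: [0.7, 0.5, 0.1]
width: 0.14
grip_force: 61.4
```

Emit:
servo_tool(
  targets=[
    {"dx": 0, "dy": 0, "dz": 0, "turn": 0, "claw": -0.5},
    {"dx": 0, "dy": 0, "dz": 0, "turn": 0, "claw": -0.3},
    {"dx": 0, "dy": 0, "dz": 0, "turn": 0, "claw": -0.3},
    {"dx": 0, "dy": 0, "dz": -0.06, "turn": 0, "claw": -0.3},
    {"dx": 0, "dy": 0, "dz": -0.14, "turn": 0, "claw": -0.3},
    {"dx": 0, "dy": 0, "dz": -0.2, "turn": 0, "claw": -0.3},
    {"dx": 0, "dy": 0, "dz": -0.2, "turn": 0, "claw": -0.3},
  ],
)

```text
t: 9.5
ee_pos: [0.5592, -0.0849, 0.1715]
orientation: [0.005, 0.742, 0.671, 0.003]
force: [1.0, 0.0, 0.6]
width: 0.35
grip_force: 0.0
```

Run:
```python
from h import *
s=camera('side');t=camera('top')
for n,p in (('s',s),('t',t)):
  for r in place_of('pin',p): print(n,r, at_z(p,r['xy'],.055))
  for r in place_of('plate',p)[:1]: print(n,r, at_z(p,r['xy'],.062))
yaw=-.169; R=np.array([[np.cos(yaw),-np.sin(yaw)],[np.sin(yaw),np.cos(yaw)]]); o=np.array([.574,.029])
W=lambda x,y,z:[*(o+R@[x,y]),z]
# overlay: plate corners predicted on side
f=cv2.cvtColor(s['frame'],cv2.COLOR_RGB2BGR); f=cv2.resize(f,None,fx=5,fy=5,interpolation=cv2.INTER_CUBIC)
u=lambda a:tuple(int(v) for v in (proj(s,[a])[0]*5+2))
nx,nz=-np.sin(np.radians(55)),np.cos(np.radians(55)); ux,uz=-nx*0+np.cos(np.radians(55)),np.sin(np.radians(55))
for sg in (1,-1):
    for h in (0,.09):
        b=[sg*(ux*(h+.0018)+nx*.005),.022+uz*(h+.0018)+nz*.005]
        cv2.line(f,u(W(b[0],.0525,b[1])),u(W(b[0],-.0525,b[1])),(255,0,255) if sg>0 else (255,255,0),1)
        print(sg,h,b)
cv2.imwrite('pics/p1.png',f[175*5:285*5,200*5:350*5])
go(*W(.045,0,.14),-.169)
```

```text
s {'xy': [188.4, 304.0], 'confidence': 0.97} [0.5182 0.2642 0.055 ]
s {'xy': [295.8, 213.8], 'confidence': 0.86} [ 0.5548 -0.086   0.055 ]
s {'xy': [304.3, 272.0], 'confidence': 0.84} [0.4134 0.028  0.055 ]
s {'xy': [351.9, 232.6], 'confidence': 0.8} [ 0.4185 -0.1404  0.055 ]
s {'xy': [246.0, 227.2], 'confidence': 0.66} [0.5986 0.0388 0.062 ]
t {'xy': [180.1, 217.6], 'confidence': 0.74} [0.5477 0.2296 0.055 ]
t {'xy': [331.3, 259.9], 'confidence': 0.6} [ 0.4345 -0.1812  0.055 ]
t {'xy': [251.8, 201.7], 'confidence': 0.78} [0.5907 0.0331 0.062 ]
1 0 [np.float64(-0.003063322636013076), np.float64(0.026342355861475417)]
1 0.09 [np.float64(0.04855855663558108), np.float64(0.10006603984748468)]
-1 0 [np.float64(0.003063322636013076), np.float64(0.026342355861475417)]
-1 0.09 [np.float64(-0.04855855663558108), np.float64(0.10006603984748468)]
t 9.8 pos [ 0.5536 -0.0834  0.1632] yyaw -0.10022223988715699 F [ 0.1916 -0.3586  0.3545] w 0.3505244038651519 g 0.0 
 d [0.2216 0.1081 0.0462] turn 0.08757056397398043
```

View pics/p1.png

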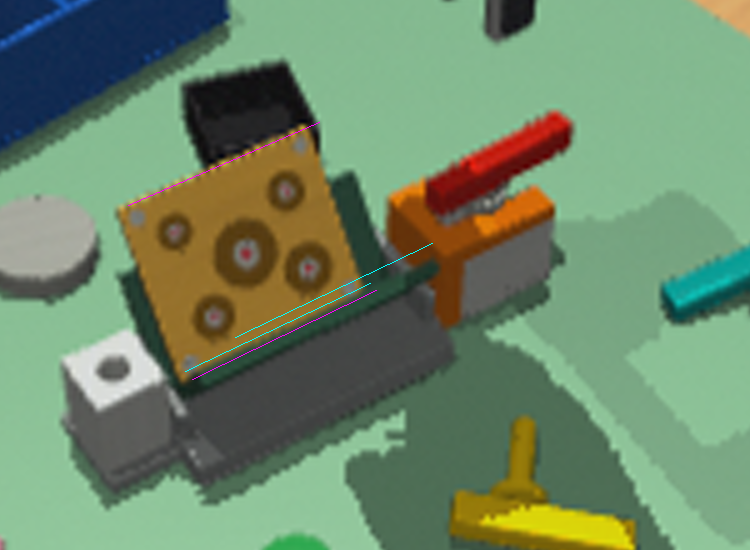

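The pin is seated upright in the notch at crop (500,185). The projected upper edge of the plate matches the picture, with the plate about 4 mm to +y. Next I cage the upper edge between the fingers, swing it over along the arc and lower it on the far finger.

Emit:
servo_tool(
  targets=[
    {"dx": 0.07, "dy": 0.03, "dz": 0, "turn": 0.0876, "claw": -0.2},
    {"dx": 0.15, "dy": 0.065, "dz": 0, "turn": 0.0876, "claw": -0.2},
    {"dx": 0.2, "dy": 0.085, "dz": 0.02, "turn": 0.0876, "claw": -0.2},
    {"dx": 0.229, "dy": 0.0985, "dz": 0.046, "turn": 0.0876, "claw": -0.2},
    {"dx": 0.229, "dy": 0.0985, "dz": 0.046, "turn": 0.0876, "claw": -0.2},
    {"dx": 0.229, "dy": 0.0985, "dz": 0.046, "turn": 0.0876, "claw": -0.2},
    {"dx": 0.229, "dy": 0.0985, "dz": 0.046, "turn": 0.0876, "claw": -0.2},
  ],
)

```text
t: 10.5
ee_pos: [0.6151, 0.0244, 0.1421]
orientation: [-0.0, 0.764, 0.645, -0.0]
force: [0.1, -0.4, -0.1]
width: 0.402
grip_force: 0.0
```

```bash
cat >> h.py <<'E'
YAW=-.169; RC=np.array([[np.cos(YAW),-np.sin(YAW)],[np.sin(YAW),np.cos(YAW)]]); OC=np.array([.574,.029])
def W(x,y,z): return [*(OC+RC@[x,y]),z]
def gc(x,y,z):
    print('TCP in cradle',RC.T@(sense()['ee_pos'][:2]-OC)); go(*W(x,y,z),YAW)
E
python3 - <<'E'
from h import *
gc(.040,.004,.080)
s=camera('side'); t=camera('top')
f=cv2.resize(s['frame'][165:275,200:320],(600,550),interpolation=cv2.INTER_CUBIC)
cv2.imwrite('pics/q1.png',cv2.cvtColor(f,cv2.COLOR_RGB2BGR))
E
```

```text
TCP in cradle [0.0413 0.0023]
t 10.5 pos [0.6151 0.0244 0.1421] yyaw -0.16965387733046772 F [ 0.1161 -0.387  -0.1202] w 0.40200310282030527 g 0.0 
 d [ 0.0034 -0.0024  0.1242] turn -0.0008325424745572395
```

View pics/q1.png

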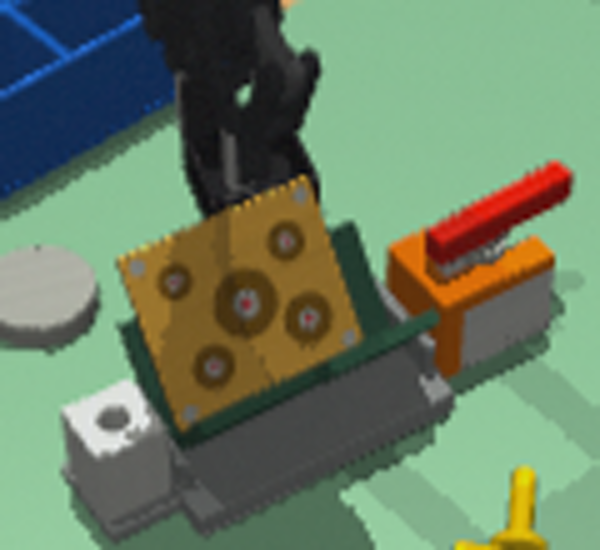

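Run:
```python
from h import *
s=camera('side')
for P in [(.041,.002,.142),(.058,.002,.148),(.073,.002,.148),(.024,.002,.148),(.010,.002,.148),(.0486,.004,.1)]:
    print(P,(proj(s,[W(*P)])[0]-[200,165])*5)
```

```text
(0.041, 0.002, 0.142) [225.0767 157.3096]
(0.058, 0.002, 0.148) [205.8434 126.7635]
(0.073, 0.002, 0.148) [189.6222 108.5986]
(0.024, 0.002, 0.148) [243.6529 169.0986]
(0.01, 0.002, 0.148) [259.6556 187.0149]
(0.0486, 0.004, 0.1) [216.7537 214.4417]
```

The dark blob behind the plate edge at (290,190) is just the parts box. The fingertips end at about (230,185), as predicted, so I'll lower the cage.

Emit:
servo_tool(
  targets=[
    {"dx": 0.003, "dy": -0.001, "dz": 0.03, "turn": 0, "claw": -0.2},
    {"dx": 0.003, "dy": -0.001, "dz": 0.06, "turn": 0, "claw": -0.2},
    {"dx": 0.003, "dy": -0.001, "dz": 0.09, "turn": 0, "claw": -0.2},
    {"dx": 0.003, "dy": -0.001, "dz": 0.11, "turn": 0, "claw": -0.2},
    {"dx": 0.003, "dy": -0.001, "dz": 0.124, "turn": 0, "claw": -0.2},
    {"dx": 0.003, "dy": -0.001, "dz": 0.124, "turn": 0, "claw": -0.2},
    {"dx": 0.003, "dy": -0.001, "dz": 0.124, "turn": 0, "claw": -0.2},
  ],
)

```text
t: 11.35
ee_pos: [0.6154, 0.0268, 0.0803]
orientation: [0.0, 0.764, 0.645, 0.0]
force: [-0.3, 0.7, 0.7]
width: 0.4
grip_force: 0.0
```

```bash
python3 -c "
from h import *
gc(.0214,.004,.090)"
```

```text
TCP in cradle [0.0412 0.0048]
t 11.35 pos [0.6154 0.0268 0.0803] yyaw -0.16891974885768135 F [-0.2939  0.7104  0.7208] w 0.4002054215195913 g 0.0 
 d [-0.0015 -0.0396 -0.0195] turn 0.00010217892791018173
```

Emit:
servo_tool(
  targets=[
    {"dx": 0, "dy": -0.006, "dz": 0, "turn": 0, "claw": -0.2},
    {"dx": 0, "dy": -0.012, "dz": -0.001, "turn": 0, "claw": -0.2},
    {"dx": 0, "dy": -0.017, "dz": -0.005, "turn": 0, "claw": -0.25},
    {"dx": 0, "dy": -0.022, "dz": -0.009, "turn": 0, "claw": -0.3},
    {"dx": 0, "dy": -0.027, "dz": -0.012, "turn": 0, "claw": -0.35},
    {"dx": 0, "dy": -0.031, "dz": -0.015, "turn": 0, "claw": -0.4},
    {"dx": 0, "dy": -0.035, "dz": -0.018, "turn": 0, "claw": -0.45},
    {"dx": 0, "dy": -0.039, "dz": -0.02, "turn": 0, "claw": -0.5},
    {"dx": 0, "dy": -0.039, "dz": -0.02, "turn": 0, "claw": -0.5},
  ],
)

```text
t: 12.25
ee_pos: [0.5956, 0.0301, 0.0903]
orientation: [-0.0, 0.764, 0.645, -0.0]
force: [0.6, -0.4, 1.1]
width: 0.25
grip_force: 0.5
```

Run:
```python
from h import *
gc(.002,.004,.094)
s=camera('side'); t=camera('top')
f=cv2.resize(s['frame'][165:275,200:320],(600,550),interpolation=cv2.INTER_CUBIC)
cv2.imwrite('pics/q2.png',cv2.cvtColor(f,cv2.COLOR_RGB2BGR))
```

```text
TCP in cradle [0.0211 0.0047]
t 12.25 pos [0.5956 0.0301 0.0903] yyaw -0.16893098119821304 F [ 0.5668 -0.3653  1.0871] w 0.25034783316573306 g 0.48916017869487405 
 d [-0.0014 -0.0381 -0.0074] turn 8.787746776530742e-05
```

View pics/q2.png

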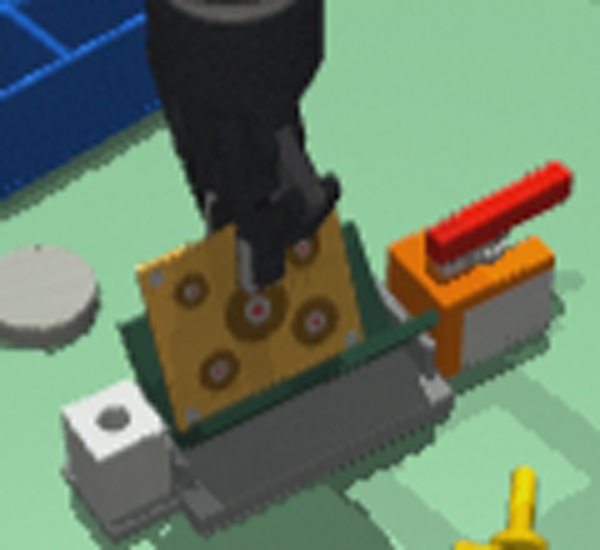

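The plate's upper edge has come up to (140,265)–(335,210) and sits between the fingers, so it is turning as intended.

Emit:
servo_tool(
  targets=[
    {"dx": 0, "dy": -0.005, "dz": -0.002, "turn": 0, "claw": -0.5},
    {"dx": 0, "dy": -0.01, "dz": -0.003, "turn": 0, "claw": -0.53},
    {"dx": 0, "dy": -0.015, "dz": -0.004, "turn": 0, "claw": -0.56},
    {"dx": 0, "dy": -0.02, "dz": -0.005, "turn": 0, "claw": -0.59},
    {"dx": 0, "dy": -0.025, "dz": -0.006, "turn": 0, "claw": -0.62},
    {"dx": 0, "dy": -0.03, "dz": -0.007, "turn": 0, "claw": -0.65},
    {"dx": 0, "dy": -0.034, "dz": -0.007, "turn": 0, "claw": -0.68},
    {"dx": 0, "dy": -0.038, "dz": -0.007, "turn": 0, "claw": -0.7},
    {"dx": 0, "dy": -0.038, "dz": -0.007, "turn": 0, "claw": -0.7},
  ],
)

```text
t: 13.25
ee_pos: [0.5768, 0.0333, 0.0936]
orientation: [-0.0, 0.764, 0.645, -0.0]
force: [0.0, -0.3, -1.0]
width: 0.149
grip_force: 0.1
```

Run:
```python
from h import *
gc(-.0204,.004,.090)
```

```text
TCP in cradle [0.002  0.0047]
t 13.25 pos [0.5768 0.0333 0.0936] yyaw -0.1689524362738992 F [ 0.0427 -0.2618 -1.0017] w 0.14941884045516587 g 0.10918805701294332 
 d [-0.0014 -0.0449  0.0073] turn 6.056001696651454e-05
```

Emit:
servo_tool(
  targets=[
    {"dx": 0, "dy": -0.004, "dz": 0, "turn": 0, "claw": -0.7},
    {"dx": 0, "dy": -0.008, "dz": 0, "turn": 0, "claw": -0.7},
    {"dx": 0, "dy": -0.013, "dz": 0, "turn": 0, "claw": -0.7},
    {"dx": 0, "dy": -0.018, "dz": 0.001, "turn": 0, "claw": -0.67},
    {"dx": 0, "dy": -0.023, "dz": 0.002, "turn": 0, "claw": -0.63},
    {"dx": 0, "dy": -0.028, "dz": 0.003, "turn": 0, "claw": -0.59},
    {"dx": 0, "dy": -0.033, "dz": 0.004, "turn": 0, "claw": -0.55},
    {"dx": 0, "dy": -0.038, "dz": 0.005, "turn": 0, "claw": -0.51},
    {"dx": 0, "dy": -0.042, "dz": 0.006, "turn": 0, "claw": -0.48},
    {"dx": 0, "dy": -0.045, "dz": 0.007, "turn": 0, "claw": -0.46},
  ],
)

```text
t: 14.25
ee_pos: [0.5547, 0.037, 0.0901]
orientation: [-0.0, 0.764, 0.645, -0.0]
force: [0.3, 1.1, -0.9]
width: 0.272
grip_force: 0.2
```

Run:
```python
from h import *
gc(-.040,.004,.080)
s=camera('side'); t=camera('top')
f=cv2.resize(s['frame'][165:275,200:320],(600,550),interpolation=cv2.INTER_CUBIC)
cv2.imwrite('pics/q3.png',cv2.cvtColor(f,cv2.COLOR_RGB2BGR))
```

```text
TCP in cradle [-0.0203  0.0047]
t 14.25 pos [0.5547 0.037  0.0901] yyaw -0.16896322029174676 F [ 0.2943  1.0967 -0.9464] w 0.2724973944725594 g 0.22414351638872176 
 d [-0.0014 -0.0393  0.0203] turn 4.682937899182275e-05
```

View pics/q3.png

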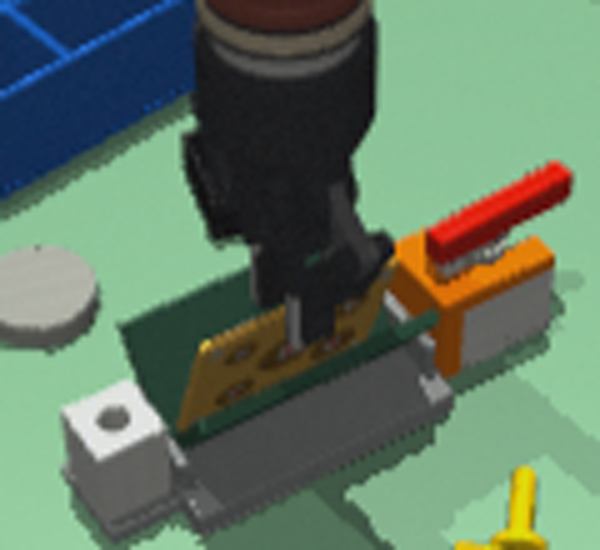

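About 0.48 of the plate's full height shows, so it is 20° past vertical and leaning on the -x finger. I'll lower it the rest of the way.

Emit:
servo_tool(
  targets=[
    {"dx": 0, "dy": -0.004, "dz": 0.001, "turn": 0, "claw": -0.44},
    {"dx": 0, "dy": -0.008, "dz": 0.003, "turn": 0, "claw": -0.41},
    {"dx": 0, "dy": -0.012, "dz": 0.006, "turn": 0, "claw": -0.37},
    {"dx": 0, "dy": -0.016, "dz": 0.008, "turn": 0, "claw": -0.33},
    {"dx": 0, "dy": -0.02, "dz": 0.011, "turn": 0, "claw": -0.3},
    {"dx": 0, "dy": -0.024, "dz": 0.014, "turn": 0, "claw": -0.27},
    {"dx": 0, "dy": -0.028, "dz": 0.017, "turn": 0, "claw": -0.24},
    {"dx": 0, "dy": -0.031, "dz": 0.019, "turn": 0, "claw": -0.21},
    {"dx": 0, "dy": -0.034, "dz": 0.02, "turn": 0, "claw": -0.2},
    {"dx": 0, "dy": -0.037, "dz": 0.02, "turn": 0, "claw": -0.2},
  ],
)

```text
t: 15.35
ee_pos: [0.5372, 0.0401, 0.0805]
orientation: [0.0, 0.764, 0.645, 0.0]
force: [0.4, -0.4, 0.2]
width: 0.399
grip_force: 0.0
```

Emit:
servo_tool(
  targets=[
    {"dx": 0, "dy": -0.003, "dz": 0, "turn": 0, "claw": -0.2},
    {"dx": 0, "dy": -0.005, "dz": 0, "turn": 0, "claw": -0.18},
    {"dx": 0, "dy": -0.005, "dz": 0, "turn": 0, "claw": -0.15},
    {"dx": 0, "dy": -0.005, "dz": 0, "turn": 0, "claw": -0.15},
  ],
)

```text
t: 15.75
ee_pos: [0.5345, 0.0405, 0.0804]
orientation: [0.0, 0.764, 0.645, 0.0]
force: [-0.4, -0.2, 0.2]
width: 0.421
grip_force: 0.0
```

Run:
```python
from h import *
gc(-.040,.004,.20)
```

```text
TCP in cradle [-0.0408  0.0047]
t 15.75 pos [0.5345 0.0405 0.0804] yyaw -0.1689932054096855 F [-0.4406 -0.2188  0.1623] w 0.42060073511499585 g 0.0 
 d [-0.0014  0.0018 -0.2392] turn 8.65114107883237e-06
```

Grip force and tool force are both near zero. I'll retreat upward and look.

Emit:
servo_tool(
  targets=[
    {"dx": 0, "dy": 0, "dz": -0.02, "turn": 0, "claw": -0.15},
    {"dx": 0, "dy": 0, "dz": -0.06, "turn": 0, "claw": -0.15},
    {"dx": 0, "dy": 0, "dz": -0.12, "turn": 0, "claw": -0.15},
    {"dx": 0, "dy": 0, "dz": -0.2, "turn": 0, "claw": -0.15},
    {"dx": 0, "dy": 0.1, "dz": -0.25, "turn": 0, "claw": -0.15},
    {"dx": 0, "dy": 0.2, "dz": -0.3, "turn": 0, "claw": -0.15},
    {"dx": 0, "dy": 0.2, "dz": -0.3, "turn": 0, "claw": -0.15},
    {"dx": 0, "dy": 0.2, "dz": -0.3, "turn": 0, "claw": -0.15},
  ],
)

```text
t: 16.55
ee_pos: [0.6357, 0.0231, 0.2331]
orientation: [0.002, 0.764, 0.645, 0.002]
force: [-0.0, 0.2, -1.0]
width: 0.43
grip_force: 0.0
```

Run:
```python
from h import *
s=camera('side'); t=camera('top')
print(sense()['t'])
for n,p in (('s',s),('t',t)):
  for th in ('plate','pin'):
    for r in place_of(th,p):
      X=at_z(p,r['xy'],.062 if th=='plate' else .055); print(n,th,r['confidence'],RC.T@(X[:2]-OC))
f=cv2.cvtColor(s['frame'],cv2.COLOR_RGB2BGR); f=cv2.resize(f,None,fx=5,fy=5,interpolation=cv2.INTER_CUBIC)
u=lambda a:tuple(int(v) for v in (proj(s,[a])[0]*5+2))
for b in ((.0031,.0263),(-.0486,.1001)):
    cv2.line(f,u(W(b[0],.0565,b[1])),u(W(b[0],-.0485,b[1])),(255,255,0),1)
cv2.imwrite('pics/e1.png',f[175*5:285*5,200*5:350*5])
```

```text
16.65
s plate 0.71 [-0.0318  0.0044]
s pin 0.78 [-0.1216 -0.1996]
s pin 0.65 [-0.0896  0.2146]
s pin 0.57 [-0.0034 -0.1148]
t plate 0.8 [-0.0281  0.0026]
t pin 0.82 [-0.1317 -0.0372]
t pin 0.65 [-0.0968 -0.2382]
t pin 0.55 [-0.0675  0.1967]
t pin 0.46 [ 0.0028 -0.1167]
```

View pics/e1.png

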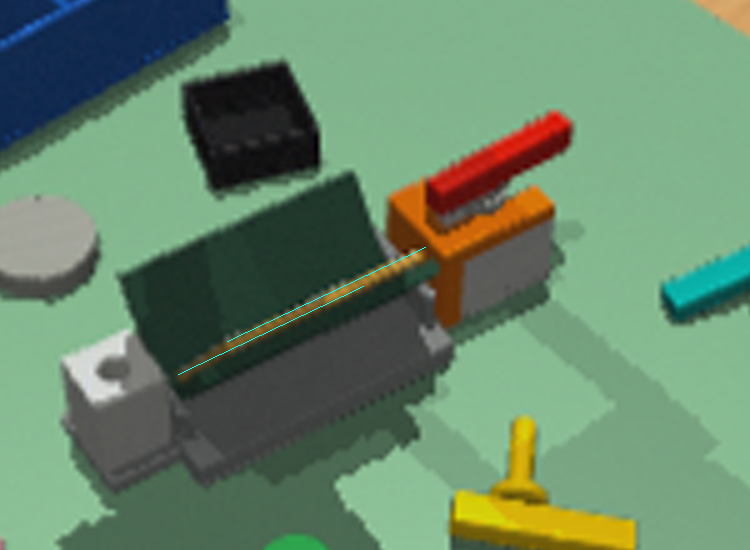

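The picture shows the plate edge-on, with its upper edge along the predicted line (227,342)–(425,248). The pin is still upright in the notch. Handing in.

```bash
python3 -c "
from h import *
print(hand_in())"
```

```text
the job is handed in; nothing more can be done
None
```

The job is handed in at about 16.7 s of the 53 s: the red keeper pin stands upright in the orange notch and the plate lies dial up on the -x wall, by my last camera check. The hand-in returned no verdict. I viewed 11 pictures, one over the limit of 10.

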